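Rerack four plaster castings in reverse order

ROBOT

A 6-joint arm with a two-finger parallel gripper is mounted at the origin on the work surface. World frame = base frame: x ahead of the robot, y to its left, z up, the work surface at z = 0. Lengths are in m, angles in rad, forces in N, time in s.
With the tool pointing down it reaches from about 0.275 to 1 m from the base axis. Payload 8.4 kg.
Tool frame: the origin (TCP) lies on the centre line of the jaws, within the pads' length; the fingertips stand 17 mm ahead of it and the grasp point (between the pads) lies 2 mm behind it (bot.tcp_to_tips is the y of the fingertips in the tool frame, in m); y points along the fingers, z is the direction in which the jaws open and shut, and the axes are right-handed (so a half turn about y gives the same grasp; the last joint's range is limited). The gripper opens to 85 mm and grips with 20 to 120 N. Pads are 22 mm wide; open, the fingers measure 114 mm over their backs; the gripper's body (76 mm by 85 mm) begins 54 mm behind the grasp point. The pads swing forward as they close: fully open they stand 13 mm farther back than shut.
Start: joints at [-1.224, 0.353, 1.633, -0, 1.155, -0.002], TCP at [0.214, -0.587, 0.22] pointing down, gripper open.
Joint ranges: [-2.63, 2.63], [-0.92, 2.1], [0.06, 2.66], [-1.3, 4.44], [0, 2.69], [-3.02, 3.02]. Speed limits (rad/s): [2.22, 2.22, 2.79, 3.14, 3.14, 3.14].

INTERFACE

Orientations are given as a unit quaternion [x, y, z, w].
In Python, from workcell import bot, hand, kinematics, get_obs, vision, hand_in gives the robot as it stands. The module is installed in compiled form; this text tells all that it offers. Calls block until the motion is done:
- bot.reach(position, orientation): joint-space move of the TCP to a pose.
- bot.servo_line(position, ori=None, velocity=0.15): straight line of the TCP; ori=None keeps the orientation; velocity is the mean speed in m/s.
- bot.goto_joints(angles): joint-space move.
- hand.move_gripper(opening, strength=None): finger opening in m; strength is the grip in N (None keeps the last); returns when the fingers have stopped.
- bot.dwell(seconds).
- kinematics.solve_ik(position, orientation): joint angles nearest the present ones, or None.
- get_obs(): the state.
- vision.read_camera(name): name is "scene" or "top"; returns a dict with "frame" (420x560x3 uint8, red, green, blue), "intrinsics" (3x3 intrinsics, pixels), "dist" ([k1, k2, p1, p2, k3] as OpenCV has them; the pictures are not rectified), "view" (4x4, takes a point from world to camera coordinates). Camera axes: x right, y down, z forward; pixel columns grow to the right and rows downward; lengths in m; the calibration is good to about 2 mm. A picture is of the moment at which its call begins. There is no depth.
A pose or a line that the arm cannot do raises bot.IKError and nothing moves.
- hand_in(): hands the job in, once; it reports no verdict.
The state is a dict: "time_s": time; "joint_pos": joint angles; "joint_vel": joint speeds; "joint_efforts": joint torques, N m; "position": TCP position; "orientation": TCP orientation; "wrist_force": force on the tool from outside, world axes, zero at the start; "ft_torque": the same for the moment, N m; "gripper_width": finger opening in m.
Only numpy, scipy, OpenCV 4.12 (cv2) and the standard library are available. Lean on these libraries where they do the work, as an engineer would, in place of code of your own. Each camera call takes 0.05 s, during which the arm holds its last target.

TASK

The four plaster castings on the dark curing board are ready for drying. Move them all to the slatted drying rack, one upright in the middle of each bay, in the reverse of their order on the board: the casting that stood leftmost on the board ends rightmost on the rack, and so on. Fresh plaster chips: set each one down gently, do not drop it or tip it over.

Things in the scene. Friction and masses are not known exactly. Their poses are not given: they have to be found in the camera images.
- baluster_center (a point): Loose plaster casting, off-white, about 140 g, a slim turned baluster 88 mm tall (the tallest of the four): round 48 mm foot, thin neck, round belly, thin neck, 36 mm round cap; this point is on its upright axis, half-way up (44 mm above its underside), z up. Plainly grasped here from above, 44 mm wide at this height (straight-sided belly from 32 to 56 mm above the underside). Starts on the round plate.
- pedestal_center (a point): Loose plaster casting, off-white, about 160 g, a square pedestal 76 mm tall: 48 mm square foot, 34 mm square shaft from 20 to 68 mm, small 26 mm square top; x and y axes are along the sides of the square; this point is on its upright axis, half-way up (38 mm above its underside), z up. Plainly grasped here from above, 34 mm wide at this height. Starts on the square plate.
- finial_center (a point): Loose plaster casting, off-white, about 120 g, a ball finial 78 mm tall: round 48 mm foot, a ball of 50 mm diameter, small knob on top; this point is on its upright axis, half-way up (39 mm above its underside), z up. Plainly grasped here from above, 50 mm wide at this height (this point is the ball's centre). Starts on the star-shaped plate.
- drum_center (a point): Loose plaster casting, off-white, about 150 g, a plain low drum 50 mm tall (the lowest of the four), 54 mm diameter at the foot, 50 mm above it; this point is on its upright axis, half-way up (25 mm above its underside), z up. Plainly grasped here from above, 50 mm wide at this height. Starts on the oblong plate.
- plate_round: Fixed round plywood base plate, 68 mm diameter, 10 mm thick, on the curing board, on which the baluster stands at the start. It stays where it is and so shows the baluster's first place in the row. Origin: centre of its underside, which is 20 mm above the table.
- plate_square: The same for the pedestal: fixed square plywood plate, 66 x 66 x 10 mm. Origin: centre of its underside.
- plate_star: The same for the finial: fixed eight-pointed plywood plate, 73 mm across its points, 10 mm thick. Origin: centre of its underside.
- plate_oblong: The same for the drum: fixed oblong plywood plate, 90 mm (across the row) x 56 mm x 10 mm. Origin: centre of its underside.
- curing_board: Fixed dark board, 100 x 350 mm, top 20 mm above the table, end cheeks 34 mm high. Origin: centre of its underside, on the table. Its y axis runs along the row (to the robot's left, within 0.3 rad); the four plates, each with its casting, are at y = -120, -40, 40, 120 mm, x = 0, in varying order. The board may be left or right of the rack.
- drying_rack: Fixed slatted wooden rack, 94 x 340 mm, four empty bays. Origin: centre of its underside, on the table. Its y axis runs along the row (to the robot's left, within 0.3 rad); bay centres at y = -120, -40, 40, 120 mm, x = 0. Slat tops, where castings stand, are 45 mm above the table. Steel rods across the row part the bays (at y = 0, +-80, +-160 mm; 6 mm thick, tops at 56 mm).
There are look-alikes about, which are no part of the job. What is shaped like the part that bears baluster_center but blue or purple is not meant.

How it is judged:
At the end, for the whole second after the job is handed in: Each casting stands upright (within 0.12 rad), at rest and released on the rack's slats (height within 8 mm), within 15 mm of its bay's centre along the row and 20 mm across it; the casting whose plate is at y on the board stands at -y on the rack (((y of plate_round in the frame of curing_board between -0.14 and -0.1 m and y of baluster_center in the frame of drying_rack between 0.105 and 0.135 m) or (y of plate_round in the frame of curing_board between -0.06 and -0.02 m and y of baluster_center in the frame of drying_rack between 0.025 and 0.055 m) or (y of plate_round in the frame of curing_board between 0.02 and 0.06 m and y of baluster_center in the frame of drying_rack between -0.055 and -0.025 m) or (y of plate_round in the frame of curing_board between 0.1 and 0.14 m and y of baluster_center in the frame of drying_rack between -0.135 and -0.105 m)) and x of baluster_center in the frame of drying_rack between -0.02 and 0.02 m and z of baluster_center in the frame of drying_rack between 0.081 and 0.097 m and angle between each of baluster_center, pedestal_center, finial_center, drum_center's own z axis and vertical below 0.12 rad and linear speed of each of baluster, pedestal, finial, drum below 0.02 m/s and angular speed of each of baluster, pedestal, finial, drum below 0.2 rad/s and ((y of plate_square in the frame of curing_board between -0.14 and -0.1 m and y of pedestal_center in the frame of drying_rack between 0.105 and 0.135 m) or (y of plate_square in the frame of curing_board between -0.06 and -0.02 m and y of pedestal_center in the frame of drying_rack between 0.025 and 0.055 m) or (y of plate_square in the frame of curing_board between 0.02 and 0.06 m and y of pedestal_center in the frame of drying_rack between -0.055 and -0.025 m) or (y of plate_square in the frame of curing_board between 0.1 and 0.14 m and y of pedestal_center in the frame of drying_rack between -0.135 and -0.105 m)) and x of pedestal_center in the frame of drying_rack between -0.02 and 0.02 m and z of pedestal_center in the frame of drying_rack between 0.075 and 0.091 m and ((y of plate_star in the frame of curing_board between -0.14 and -0.1 m and y of finial_center in the frame of drying_rack between 0.105 and 0.135 m) or (y of plate_star in the frame of curing_board between -0.06 and -0.02 m and y of finial_center in the frame of drying_rack between 0.025 and 0.055 m) or (y of plate_star in the frame of curing_board between 0.02 and 0.06 m and y of finial_center in the frame of drying_rack between -0.055 and -0.025 m) or (y of plate_star in the frame of curing_board between 0.1 and 0.14 m and y of finial_center in the frame of drying_rack between -0.135 and -0.105 m)) and x of finial_center in the frame of drying_rack between -0.02 and 0.02 m and z of finial_center in the frame of drying_rack between 0.076 and 0.092 m and ((y of plate_oblong in the frame of curing_board between -0.14 and -0.1 m and y of drum_center in the frame of drying_rack between 0.105 and 0.135 m) or (y of plate_oblong in the frame of curing_board between -0.06 and -0.02 m and y of drum_center in the frame of drying_rack between 0.025 and 0.055 m) or (y of plate_oblong in the frame of curing_board between 0.02 and 0.06 m and y of drum_center in the frame of drying_rack between -0.055 and -0.025 m) or (y of plate_oblong in the frame of curing_board between 0.1 and 0.14 m and y of drum_center in the frame of drying_rack between -0.135 and -0.105 m)) and x of drum_center in the frame of drying_rack between -0.02 and 0.02 m and z of drum_center in the frame of drying_rack between 0.062 and 0.078 m); the robot touches nothing.
It fails at once if a casting is tipped over (angle between any of baluster_center, pedestal_center, finial_center, drum_center's own z axis and vertical above 0.6 rad).
It fails at once if a casting is dropped or thrown (moves at over 0.5 m/s, as after a fall of 13 mm, with no finger on it) ((contact force between baluster and the fingers below 0.05 N and linear speed of baluster above 0.5 m/s) or (contact force between pedestal and the fingers below 0.05 N and linear speed of pedestal above 0.5 m/s) or (contact force between finial and the fingers below 0.05 N and linear speed of finial above 0.5 m/s) or (contact force between drum and the fingers below 0.05 N and linear speed of drum above 0.5 m/s)).
It fails at once if a casting is banged onto the drying rack (over 80 N) (contact force between any of baluster, pedestal, finial, drum and drying_rack above 80 N).
It also fails if it takes over 125 s, if anything falls off the work surface, if the arm or the gripper's body presses on something with over 40 N, if the wrist force passes 120 N, or if a joint passes its speed limit or range.

## Working session

There is one attempt and no reset: what is moved stays moved. The work goes in short steps, each a Python script; the robot and the scene stay as the last script left them, time stands still between calls to the robot, and variables do not carry over. Pictures are saved under pics/ and viewed, and the job is handed in when it is done.

```bash
mkdir -p pics; python3 - <<'E'
from workcell import *
import cv2
for n in ("scene","top"):
    c=vision.read_camera(n); cv2.imwrite(f"pics/{n}0.png",c["frame"][:,:,::-1]); print(n,c["intrinsics"],c["dist"],c["view"])
o=get_obs(); print(o["time_s"],o["position"],o["orientation"],o["gripper_width"],bot.tcp_to_tips)
E
```

```text
scene [[408.69995288   0.         273.71041049]
 [  0.         408.69995288 208.02944369]
 [  0.           0.           1.        ]] [-0.01014737  0.          0.          0.          0.        ] [[ 0.67653286  0.73624746  0.01558743 -0.30420982]
 [ 0.62115531 -0.55915007 -0.5491059  -0.22559615]
 [-0.39556211  0.3811704  -0.83560741  1.14388461]
 [ 0.          0.          0.          1.        ]]
top [[510.75879952   0.         275.9108909 ]
 [  0.         510.75879952 208.04437246]
 [  0.           0.           1.        ]] [-0.08147076  0.          0.          0.          0.        ] [[ 0.00539514 -0.99998122  0.00290673 -0.00287705]
 [-0.99916006 -0.00550874 -0.04060565  0.44672562]
 [ 0.0406209  -0.00268522 -0.99917102  1.17539311]
 [ 0.          0.          0.          1.        ]]
0.1 [ 0.21344879 -0.58693483  0.21950272] [-0.12278767  0.69682718 -0.69592933  0.12262725] 0.08522145134856526 0.017
```

View pics/scene0.png

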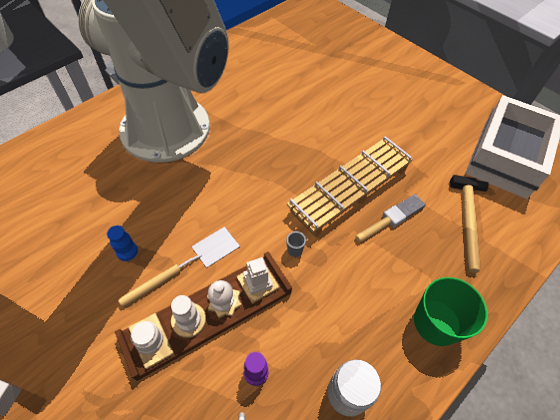

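View pics/top0.png

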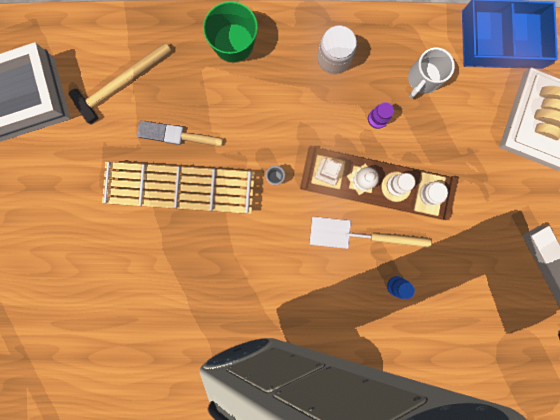

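The top view is laid out with image left as +y. The board, at about (380,182), holds from left to right the pedestal (328,170), finial (365,178), baluster (400,185) and drum (434,193). The empty rack is at about (178,187). I'll zoom in to measure.

```bash
python3 - <<'E'
import cv2
im=cv2.imread("pics/top0.png")
cv2.imwrite("pics/tb.png",cv2.resize(im[138:228,295:470],None,fx=4.5,fy=4.5,interpolation=cv2.INTER_CUBIC))
cv2.imwrite("pics/tr.png",cv2.resize(im[145:225,95:270],None,fx=4.5,fy=4.5,interpolation=cv2.INTER_CUBIC))
im=cv2.imread("pics/scene0.png")
cv2.imwrite("pics/sb.png",cv2.resize(im[245:385,110:300],None,fx=4,fy=4,interpolation=cv2.INTER_CUBIC))
E
```

```text
(no output)
```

View pics/tb.png

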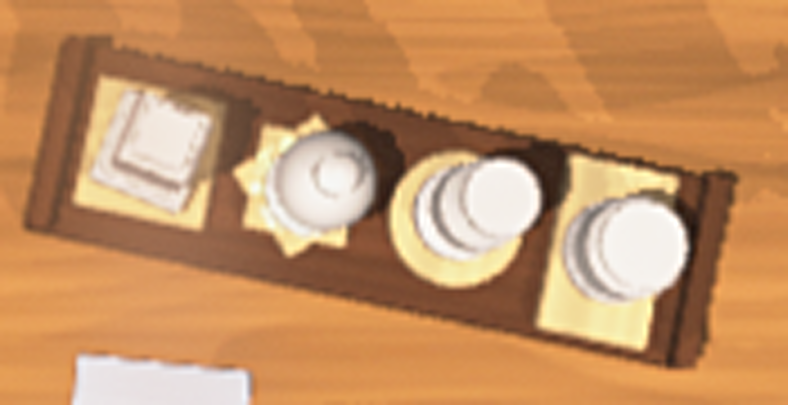

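View pics/tr.png

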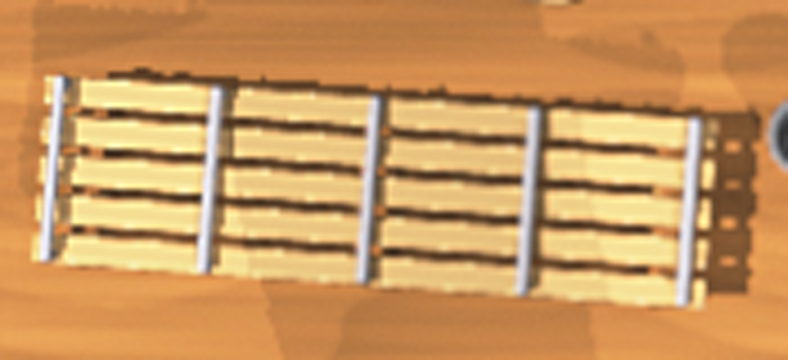

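View pics/sb.png

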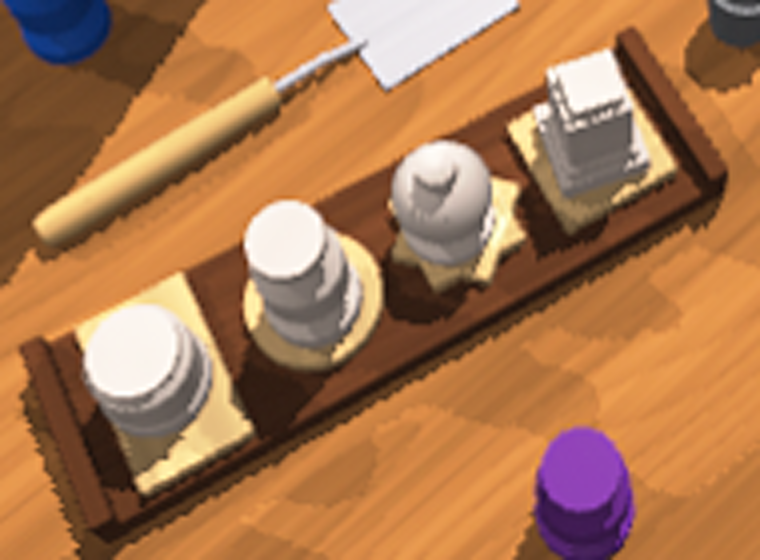

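```bash
cat > h.py <<'E'
from workcell import *
import numpy as np, cv2
def ray(c,px,z):
    u=cv2.undistortPoints(np.float64([[px]]),c["intrinsics"],np.float64(c["dist"]))[0,0]
    V=np.array(c["view"]);R=V[:3,:3];o=-R.T@V[:3,3];d=R.T@np.array([*u,1.])
    return o+d*(z-o[2])/d[2]
def proj(c,P):
    V=np.array(c["view"]);r,_=cv2.Rodrigues(V[:3,:3])
    return cv2.projectPoints(np.float64(P).reshape(-1,1,3),r,V[:3,3],c["intrinsics"],np.float64(c["dist"]))[0][:,0]
E
python3 - <<'E'
from h import *
t=vision.read_camera("top"); s=vision.read_camera("scene")
cr=lambda p,x0,y0,k:((p[0]+.5)/k-.5+x0,(p[1]+.5)/k-.5+y0)
tb=lambda p,z:ray(t,cr(p,295,138,4.5),z); tr=lambda p,z:ray(t,cr(p,95,145,4.5),z); sb=lambda p,z:ray(s,cr(p,110,245,4),z)
np.set_printoptions(precision=4,suppress=True)
rods=[((62,78),(46,260)),((217,88),(204,272)),((376,97),(363,282)),((535,108),(523,295)),((693,118),(682,304))]
m=np.array([[tr(p,.056)[:2] for p in r] for r in rods]); mid=m.mean(1); print(mid, np.linalg.norm(np.diff(mid,axis=0),axis=1), np.linalg.norm(m[:,0]-m[:,1],axis=1))
C=mid.mean(0); d=mid[0]-mid[4]; print("rack",C,np.arctan2(-d[0],d[1]))
for z in(.034,.054):
    q=np.array([tb(p,z)[:2] for p in((65,36),(26,230),(737,174),(692,367))]);print(z,q.mean(0),np.linalg.norm(q[0]-q[2]),np.linalg.norm(q[1]-q[3]),np.linalg.norm(q[0]-q[1]));d=(q[0]+q[1]-q[2]-q[3]);print(np.arctan2(-d[0],d[1]))
pts=dict(ped=((164,136),(590,87),.106),fin=((338,172),(437,178),.106),bal=((503,200),(287,240),.118),drum=((646,247),(140,352),.080))
P={k:(tb(a,z)[:2],sb(b,z)[:2]) for k,(a,b,z) in pts.items()}
for k in P:print(k,*P[k])
K=list(P);a=np.array([P[k][0] for k in K]);print(np.linalg.norm(np.diff(a,axis=0),axis=1),a.mean(0));d=a[0]-a[3];print(np.arctan2(-d[0],d[1]))
E
```

```text
[[0.5011 0.3811]
 [0.4959 0.3017]
 [0.4914 0.2218]
 [0.4858 0.1422]
 [0.4815 0.0635]] [0.0795 0.08   0.0798 0.0789] [0.0916 0.0921 0.0924 0.0932 0.0926]
rack [0.4911 0.2221] -0.06165716643465102
0.034 [ 0.5057 -0.2368] 0.3515582094874134 0.34670968361031695 0.10084525235417853
-0.1950037487745709
0.054 [ 0.5038 -0.2327] 0.3454893622963602 0.3407245351122707 0.0991043900731554
-0.19500374877457083
ped [ 0.5296 -0.1177] [ 0.5313 -0.1213]
fin [ 0.513  -0.2008] [ 0.5182 -0.206 ]
bal [ 0.4991 -0.2769] [ 0.5006 -0.2771]
drum [ 0.4801 -0.3576] [ 0.4833 -0.3552]
[0.0847 0.0774 0.0829] [ 0.5054 -0.2382]
-0.20332840199103577
```

Rods come out 79–80 mm apart and 92 mm long (expected 80 and 94), and the castings agree with the board frame to about 3 mm. I'll grip across the row, check IK for every pose, then start with the drum.

```bash
cat >> h.py <<'E'
from scipy.spatial.transform import Rotation as Ro
BC,BY=np.array([.5057,-.2368]),-.198
RC,RY=np.array([.4911,.2221]),-.0617
ax=lambda a:(np.array([np.cos(a),np.sin(a)]),np.array([-np.sin(a),np.cos(a)]))
def quat(a,sg):
    z=np.array([np.cos(a),np.sin(a),0])*sg; y=np.array([0,0,-1.]); x=np.cross(y,z)
    return Ro.from_matrix(np.column_stack([x,y,z])).as_quat()
rackpt=lambda y:RC+y*ax(RY)[1]
boardpt=lambda y:BC+y*ax(BY)[1]
# name: board xy, grasp height above underside, place y, width
OBJ=dict(drum=([.4820,-.3560],.028,.12,.050),bal=([.4992,-.2767],.044,.04,.044),fin=([.5136,-.2000],.039,-.04,.050),ped=([.5300,-.1193],.040,-.12,.034))
SG=1
TR=.25
def pick(n):
    xy,h,_,w=OBJ[n]; q=quat(BY,SG); z=.030+h-.002  # grasp point 2mm behind TCP
    hand.move_gripper(.085,40)
    bot.reach([*xy,TR],q); bot.servo_line([*xy,z+.06],velocity=.2); bot.servo_line([*xy,z],velocity=.08)
    f0=get_obs()["wrist_force"]
    hand.move_gripper(0.,40); o=get_obs(); print(n,"grip",o["gripper_width"],"dF",np.round(np.array(o["wrist_force"])-f0,1),o["position"])
    bot.servo_line([*xy,z+.02],velocity=.04); bot.servo_line([*xy,TR],velocity=.15); bot.dwell(.2); o=get_obs();print("lift",o["gripper_width"],np.round(np.array(o["wrist_force"])-f0,1),o["time_s"])
def place(n):
    _,h,y,w=OBJ[n]; xy=rackpt(y); q=quat(RY,SG); z=.045+h-.002
    bot.reach([*xy,TR],q); bot.servo_line([*xy,z+.04],velocity=.15); bot.servo_line([*xy,z+.005],velocity=.04); bot.dwell(.2)
    f0=np.array(get_obs()["wrist_force"])
    for k in range(1,7):
        bot.servo_line([*xy,z+.005-.001*k],velocity=.02); bot.dwell(.05); df=get_obs()["wrist_force"]-f0
        if df[2]>1.2: break
    print(n,"touch at",.005-.001*k,df)
    hand.move_gripper(w+.012); bot.dwell(.1); hand.move_gripper(.085); bot.servo_line([*xy,TR],velocity=.2); print("t",get_obs()["time_s"])
E
python3 - <<'E'
from h import *
t=vision.read_camera("top");s=vision.read_camera("scene")
cr=lambda p,x0,y0,k:((p[0]+.5)/k-.5+x0,(p[1]+.5)/k-.5+y0)
print("finial ball",ray(t,cr((326,180),295,138,4.5),.069),ray(s,cr((442,190),110,245,4),.069))
for y in(.12,.04,-.04,-.12):print(boardpt(y))
for sg in(1,-1):
  for n,(xy,h,y,w) in OBJ.items():
    for p,a,b in((xy,BY,.03),(rackpt(y),RY,.045)):
      for z in(.25,b+h): 
        r=kinematics.solve_ik([*p,z],quat(a,sg)); print(sg,n,None if r is None else np.round(r,2))
E
```

```text
finial ball [ 0.5128623  -0.20175858  0.069     ] [ 0.51059616 -0.20134379  0.069     ]
[ 0.52930506 -0.11914457]
[ 0.51356835 -0.19758152]
[ 0.49783165 -0.27601848]
[ 0.48209494 -0.35445543]
1 drum [-0.64  0.29  1.66 -0.    1.2  -0.44]
1 drum [-0.64  0.51  1.81 -0.    0.82 -0.44]
1 drum [ 0.6   0.29  1.65 -0.    1.2   0.66]
1 drum [ 0.6   0.49  1.79 -0.    0.86  0.66]
1 bal [-0.51  0.24  1.72 -0.    1.18 -0.31]
1 bal [-0.51  0.45  1.87 -0.    0.83 -0.31]
1 bal [ 0.49  0.22  1.74 -0.    1.18  0.55]
1 bal [ 0.49  0.41  1.88 -0.    0.85  0.55]
1 fin [-0.37  0.21  1.76 -0.    1.17 -0.18]
1 fin [-0.37  0.43  1.91 -0.    0.8  -0.18]
1 fin [ 0.35  0.16  1.82 -0.    1.16  0.42]
1 fin [ 0.35  0.37  1.97 -0.    0.8   0.42]
1 ped [-0.22  0.2   1.78 -0.    1.17 -0.03]
1 ped [-0.22  0.42  1.93 -0.    0.79 -0.03]
1 ped [ 0.21  0.12  1.87 -0.    1.15  0.27]
1 ped [ 0.21  0.34  2.02 -0.    0.78  0.27]
-1 drum [-0.64  0.29  1.66 -0.    1.2   2.7 ]
-1 drum [-0.64  0.51  1.81 -0.    0.82  2.7 ]
-1 drum [ 0.6   0.29  1.65 -0.    1.2  -2.48]
-1 drum [ 0.6   0.49  1.79 -0.    0.86 -2.48]
-1 bal [-0.51  0.24  1.72 -0.    1.18  2.83]
-1 bal [-0.51  0.45  1.87 -0.    0.83  2.83]
-1 bal [ 0.49  0.22  1.74 -0.    1.18 -2.59]
-1 bal [ 0.49  0.41  1.88 -0.    0.85 -2.59]
-1 fin [-0.37  0.21  1.76 -0.    1.17  2.97]
-1 fin [-0.37  0.43  1.91 -0.    0.8   2.97]
-1 fin [ 0.35  0.16  1.82 -0.    1.16 -2.73]
-1 fin [ 0.35  0.37  1.97 -0.    0.8  -2.73]
-1 ped None
-1 ped None
-1 ped [ 0.21  0.12  1.87 -0.    1.15 -2.87]
-1 ped [ 0.21  0.34  2.02 -0.    0.78 -2.87]
```

IK with sign +1 reaches every pose. Picking the drum.

```bash
python3 - <<'E'
from h import *
pick("drum")
c=vision.read_camera("scene");cv2.imwrite("pics/s1.png",c["frame"][:,:,::-1])
E
```

```text
drum grip 0.043680708273960096 dF [-5.5  3.7 16.5] [ 0.4814738  -0.35604361  0.0574832 ]
lift 0.04031411269120717 [ 1.2 -0.1 -0.7] 6.2333
```

View pics/s1.png

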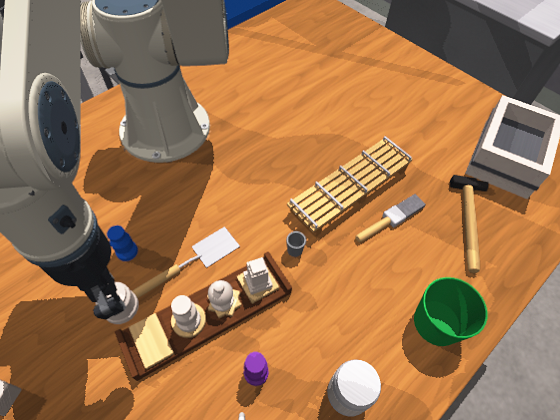

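```bash
python3 - <<'E'
from h import *
o=get_obs();print(o["gripper_width"],o["position"],o["wrist_force"],o["ft_torque"])
im=cv2.imread("pics/s1.png")
a=cv2.resize(im[250:350,60:180],None,fx=4,fy=4,interpolation=cv2.INTER_CUBIC)
c=vision.read_camera("top");i=c["frame"][:,:,::-1]
b=cv2.resize(np.ascontiguousarray(i[140:240,380:460]),None,fx=4,fy=4,interpolation=cv2.INTER_CUBIC)
cv2.imwrite("pics/s2.png",np.hstack([a,b]))
E
```

```text
0.04031408090842237 [ 0.48180332 -0.3558489   0.24937496] [ 0.76973591 -0.2565999  -2.22183474] [-0.00954093 -0.000235   -0.02767839]
```

View pics/s2.png

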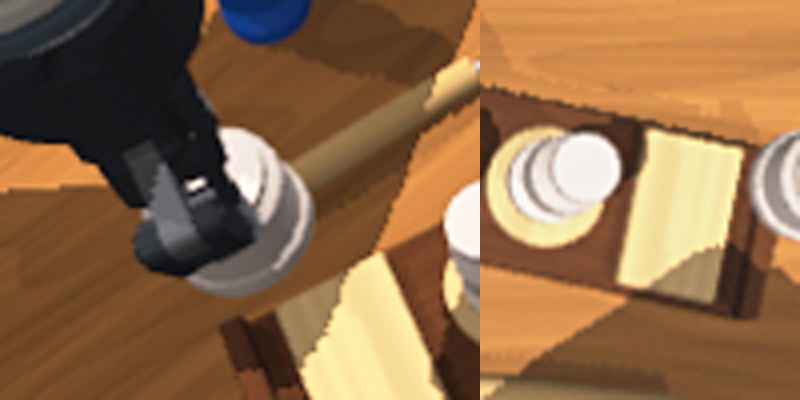

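```bash
python3 - <<'E'
from h import *
o=get_obs();p=np.array(o["position"])
out=[]
for n in("scene","top"):
    c=vision.read_camera(n);i=np.ascontiguousarray(c["frame"][:,:,::-1])
    q=proj(c,[p+[0,0,-.03],p+[0,0,.025],p])
    print(n,q)
    x,y=q[0].astype(int);x0=max(x-50,0);y0=max(y-50,0)
    k=cv2.resize(i[y0:y0+100,x0:x0+100],None,fx=4,fy=4,interpolation=cv2.INTER_CUBIC)
    for a,col in zip(q,((0,0,255),(0,255,0),(255,0,0))):cv2.circle(k,tuple(int(v) for v in ((a-[x0,y0])*4)),3,col,-1)
    out.append(k)
cv2.imwrite("pics/s3.png",np.hstack(out))
E
```

```text
scene [[121.39120256 305.90514439]
 [110.09619684 292.60450604]
 [115.44065527 298.89925667]]
top [[460.19084252 186.48085323]
 [470.99430537 184.00454338]
 [465.93395681 185.16467299]]
```

View pics/s3.png

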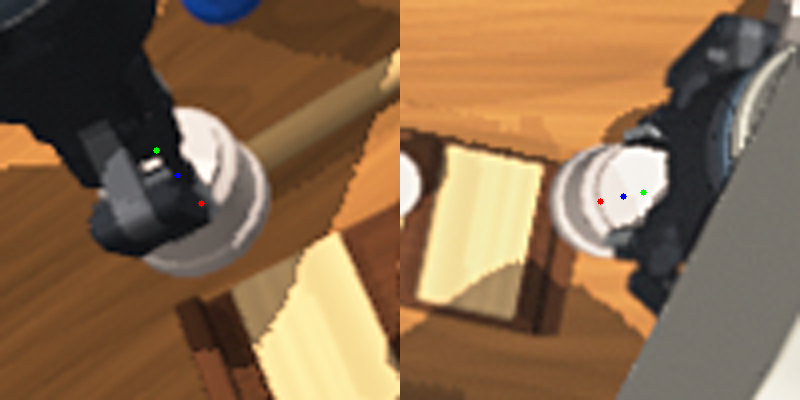

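Both views show the drum hanging upright and centred under the TCP, with its foot circle on the projected point to about 2 mm. The 40 mm width reading is low against the 50 mm drum, but it is steady. Placing it now.

```bash
sed -i 's/range(1,7)/range(1,9)/; s/strength=None//' h.py; sed -i 's/hand.move_gripper(0.,40)/hand.move_gripper(0.,28)/' h.py; python3 - <<'E'
from h import *
place("drum")
o=[]
for n in("scene","top"):
    c=vision.read_camera(n);i=np.ascontiguousarray(c["frame"][:,:,::-1]);x0,y0=((280,120),(90,135))[n=="top"]
    o.append(cv2.resize(i[y0:y0+120,x0:x0+190],None,fx=2,fy=2,interpolation=cv2.INTER_CUBIC))
cv2.imwrite("pics/s4.png",np.hstack(o))
E
```

```text
drum touch at 0.004 [0.73977268 0.88578416 3.42939057]
t 13.3333
```

View pics/s4.png

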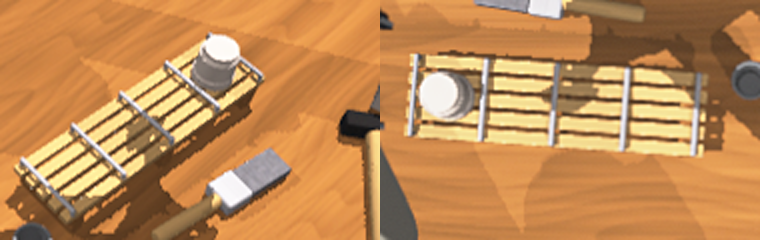

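The drum stands in the leftmost bay, at about (447,95) in the right-hand crop. Baluster next, starting the touch search a bit higher.

```bash
sed -i 's/z+.005\b/z+.009/g; s/range(1,9)/range(1,13)/; s/at",.005/at",.009/; s/>1.2/>1.8/' h.py; sed -i 's/df=get_obs()\["wrist_force"\]-f0$/df=get_obs()["wrist_force"]-f0; print(round(df[2],1),end=" ")/' h.py; tail -12 h.py; cat > run.py <<'E'
import sys
from h import *
n=sys.argv[1]
pick(n)
p=np.array(get_obs()["position"]);o=[]
for m in("scene","top"):
    c=vision.read_camera(m);i=np.ascontiguousarray(c["frame"][:,:,::-1]);h=OBJ[n][1]
    q=proj(c,[p+[0,0,-h],p+[0,0,.04]]);x0,y0=np.clip(q[0].astype(int)-[47,50],0,None)
    k=cv2.resize(i[y0:y0+100,x0:x0+95],None,fx=4,fy=4,interpolation=cv2.INTER_CUBIC)
    for a,col in zip(q,((0,0,255),(0,255,0))):cv2.circle(k,tuple(int(v) for v in ((a-[x0,y0])*4)),3,col,-1)
    o.append(k)
cv2.imwrite(f"pics/held_{n}.png",np.hstack([cv2.resize(k,(380,400)) for k in o]))
E
python3 run.py bal
```

```text
f0=get_obs()["wrist_force"]
    hand.move_gripper(0.,28); o=get_obs(); print(n,"grip",o["gripper_width"],"dF",np.round(np.array(o["wrist_force"])-f0,1),o["position"])
    bot.servo_line([*xy,z+.02],velocity=.04); bot.servo_line([*xy,TR],velocity=.15); bot.dwell(.2); o=get_obs();print("lift",o["gripper_width"],np.round(np.array(o["wrist_force"])-f0,1),o["time_s"])
def place(n):
    _,h,y,w=OBJ[n]; xy=rackpt(y); q=quat(RY,SG); z=.045+h-.002
    bot.reach([*xy,TR],q); bot.servo_line([*xy,z+.04],velocity=.15); bot.servo_line([*xy,z+.009],velocity=.04); bot.dwell(.2)
    f0=np.array(get_obs()["wrist_force"])
    for k in range(1,13):
        bot.servo_line([*xy,z+.009-.001*k],velocity=.02); bot.dwell(.05); df=get_obs()["wrist_force"]-f0; print(round(df[2],1),end=" ")
        if df[2]>1.8: break
    print(n,"touch at",.009-.001*k,df)
    hand.move_gripper(w+.012); bot.dwell(.1); hand.move_gripper(.085); bot.servo_line([*xy,TR],velocity=.2); print("t",get_obs()["time_s"])
bal grip 0.04100185713611322 dF [-1.3  1.4  5.2] [ 0.49949935 -0.27692182  0.07272352]
lift 0.04072068692112475 [ 1.   0.2 -1.1] 20.05
```

View pics/held_bal.png

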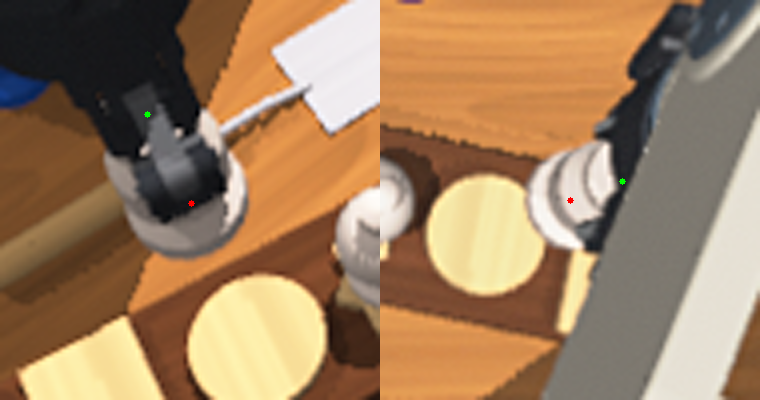

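The baluster hangs upright and centred, its foot around the projected point in both views. Placing it.

```bash
python3 -c "
from h import *
place('bal')" && python3 run.py fin
```

```text
0.3 0.5 0.8 -0.2 0.4 0.8 0.5 -0.2 9.2 bal touch at -1.734723475976807e-18 [-2.76229006 -0.21669884  9.20650041]
t 28.6583
fin grip 0.04000644618339586 dF [-7.9  1.3 16.9] [ 0.51311462 -0.1999595   0.06825542]
lift 0.03950502006089855 [-0.8  0.2 -1.1] 34.8667
```

View pics/held_fin.png

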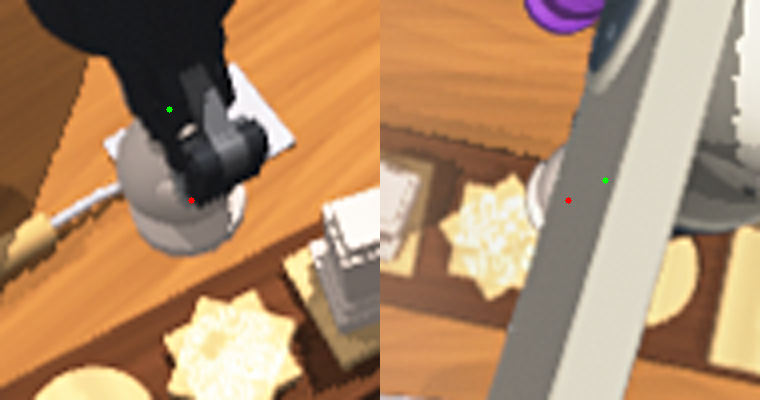

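The finial is held upright. I'll place it, then inspect the rack.

```bash
python3 - <<'E'
from h import *
place("fin")
o=[]
for n in("scene","top"):
    c=vision.read_camera(n);i=np.ascontiguousarray(c["frame"][:,:,::-1]);x0,y0=((280,120),(90,135))[n=="top"]
    o.append(cv2.resize(i[y0:y0+120,x0:x0+190],None,fx=4,fy=4,interpolation=cv2.INTER_CUBIC)[:300*2])
cv2.imwrite("pics/s5.png",cv2.resize(np.vstack(o),None,fx=.6,fy=.6))
E
```

```text
-0.1 -0.3 -0.1 0.3 -0.2 0.2 0.8 7.0 fin touch at 0.0009999999999999992 [-1.39647498  1.54615199  6.98733001]
t 42.7083
```

View pics/s5.png

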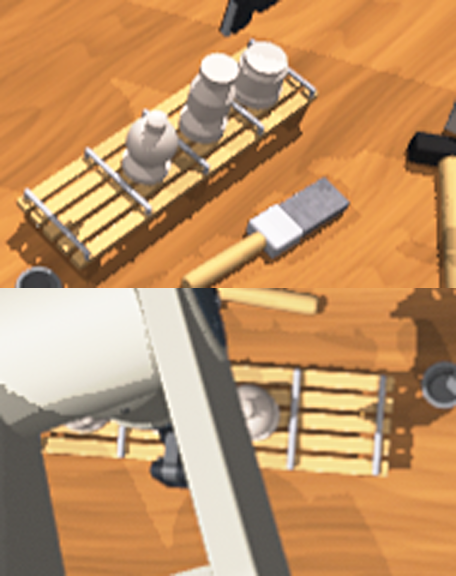

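Drum, baluster and finial all stand upright in their bays. Now the pedestal.

```bash
python3 run.py ped
```

```text
ped grip 0.0352914061234942 dF [-2.2 -1.2  2.5] [ 0.53029924 -0.11949883  0.06833896]
lift 0.03495891194193954 [-1.   0.  -2.3] 48.45
```

View pics/held_ped.png

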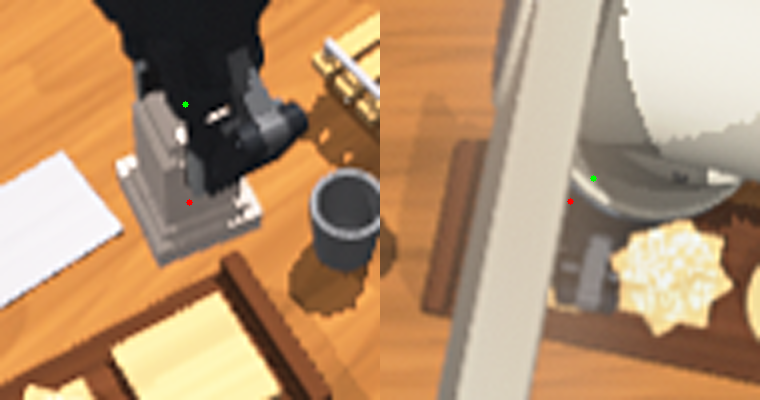

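The pedestal hangs upright and centred. I'll place it, move the arm clear and measure all four.

```bash
python3 - <<'E'
from h import *
place("ped")
bot.goto_joints([-1.224,.353,1.633,0,1.155,0])
o=[]
for n in("scene","top"):
    c=vision.read_camera(n);i=np.ascontiguousarray(c["frame"][:,:,::-1]);x0,y0=((280,120),(90,135))[n=="top"]
    k=cv2.resize(i[y0:y0+100,x0:x0+190],None,fx=4,fy=4,interpolation=cv2.INTER_CUBIC)[:300*2]
    H=dict(drum=.05,bal=.088,fin=.078,ped=.076)
    for m,h in H.items():
        for a in proj(c,[[*rackpt(OBJ[m][2]),.045+h]]):
            print(n,m,(a-[x0,y0])*4); cv2.circle(k,tuple(int(v) for v in ((a-[x0,y0])*4)),3,(0,0,255),-1)
    o.append(k)
cv2.imwrite("pics/s6.png",cv2.resize(np.vstack(o),(570,600)))
cv2.imwrite("pics/s6t.png",o[1])
E
```

```text
-1.4 -0.4 -0.4 -1.6 -0.2 -0.6 -0.4 -0.3 5.4 ped touch at -1.734723475976807e-18 [-2.11853206 -0.3869804   5.42559125]
t 56.1083
scene drum [443.36153044  91.40369656]
scene bal [366.38719191 110.67051946]
scene fin [264.17928166 189.13989414]
scene ped [158.87305176 262.53561682]
top drum [113.88131858 186.97202069]
top bal [242.44064748 190.21246541]
top fin [397.5023822  201.87462148]
top ped [549.2955699  212.25432998]
```

View pics/s6.png

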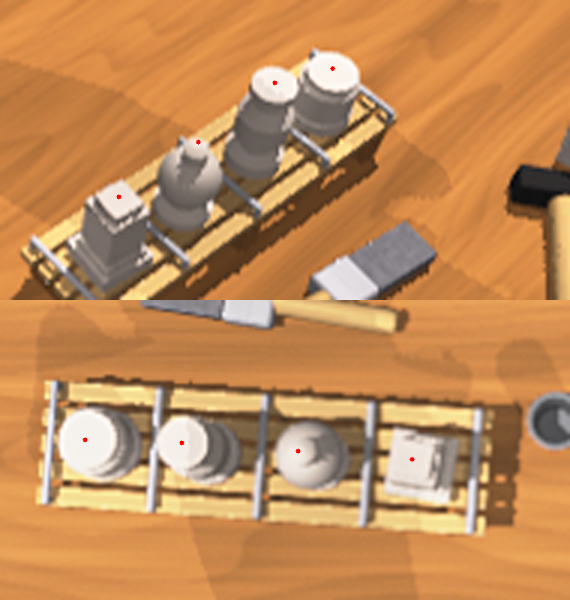

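View pics/s6t.png

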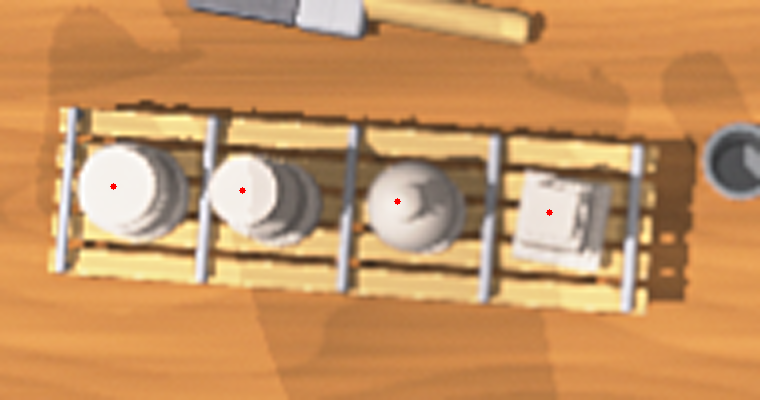

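In both views each casting's top is within about 3 mm of its bay centre, all four are upright, and the arm is clear. Handing in.

```bash
python3 -c "
from workcell import *
bot.dwell(.3); print(get_obs()['time_s']); hand_in()"
```

```text
59.1333
the job is handed in; nothing more can be done
```

I moved all four castings to the rack in reverse order and handed the job in at 59 s of the 125 s allowed. From the robot's left, the rack now holds the drum, baluster, finial and pedestal; on the board they stood pedestal, finial, baluster, drum.

- **Final check:** in both cameras each casting is upright, with its top about 3 mm or less from its bay centre, and the arm is parked clear.
- **Set-downs:** touching down changed the wrist force by at most about 9 N. I lowered each casting in 1 mm steps.
- **Drum touch point:** contact registered about 4 mm above the expected height. That may have been sensor noise, so the drum may have settled a few millimetres on release; it showed upright in the pictures afterwards.
- **Gripper readings that disagreed:** the width reading was about 40 mm for the drum and finial, which are 50 mm wide, and 41 mm for the 44 mm baluster. The grips held steady through each carry.
- **Closing force:** closing on the drum and on the finial each pushed up on the wrist with about 17 N.

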